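Put the glasses case away in the armrest cabinet

ROBOT

A 7-joint arm with a two-finger parallel gripper is mounted at the origin on the work surface. World frame = base frame: x ahead of the robot, y to its left, z up, the work surface at z = 0. Lengths are in m, angles in rad, forces in N, time in s.
With the tool pointing down it reaches from about 0.4 to 0.875 m from the base axis. Payload 6.5 kg.
Tool frame: the origin (TCP) lies at the very end of the fingers, on their centre line; the grasp point (between the pads) lies 19 mm behind it; z points along the fingers, y is the line along which they close (so a half turn about z gives the same grasp; the last joint's range is limited). The gripper opens to 85 mm and grips with 20 to 120 N. Pads are 22 mm wide; open, the fingers measure 114 mm over their backs; the gripper's body (76 mm by 85 mm) begins 54 mm behind the grasp point. The pads swing forward as they close: fully open they stand 13 mm farther back than shut.
Start: joints at [-1.397, 0.536, -0.004, 1.538, 0.003, 1.067, -0.071], TCP at [0.154, 0.631, 0.231] pointing down, gripper open.
Joint ranges: [-2.7, 2.7], [-0.37, 2.16], [-1.27, 1.26], [0.24, 2.4], [-1.31, 4.45], [0.19, 1.91], [-2.76, 2.76]. Speed limits (rad/s): [2.39, 2.39, 3.14, 3.14, 3.14, 3.14, 3.14].

INTERFACE

Orientations are given as a rotation vector (axis times angle).
In Python, from bench import manip, cams, sign_off, finder gives the robot as it stands.
- The arm moves only by the shell command python3 -m jog 'ROWS' [OPENING]. ROWS is JSON, a list of rows, each an object of numbers: "x", "y", "z": the shift along the tool's x, y, z scaled (see below); "yaw": the turn about the tool's z scaled (see below). In form: [{"x": .., "y": .., "z": .., "yaw": ..}, ...]. A call has exactly 10 rows; each row is the pose to reach, as a shift and turn from the pose commanded when the call began, along the tool's axes at that moment, turning the shorter way round; what a row does not reach only later rows make up. The controller multiplies each number of a shift by 0.3 m and each number of a turn by 180 degrees. A row lasts 1/8 s, in which the tool goes at most 62.5 mm and 10.7 degrees, less where a joint would pass 70% of its speed; a pose out of reach is approached as far as the arm can. A call with a number of a shift or a turn outside -1 to 1 is refused whole. A call with a gripper value outside its range is refused whole. OPENING is the closure in counts, from 0 (fully open) to 255 (shut), set as the call begins (- or left out, the last holds). The fingers move at their own pace and stop on an object; the grip force is fixed at half the most. Time passes only in rows, so rows that repeat a pose let the fingers close, or fill a call up. It gives the time, the measured TCP pose, the force, the opening and the grip force at its end, in the units of the state.
- manip.read_state(): the state, without advancing time (a new reading comes with each control period).
- cams.capture(name): name is "scene" or "top" or "wrist"; returns a dict with "image" (384x512x3 uint8, blue, green, red), "vertical_fov" (degrees; the focal length in pixels is half the picture's height over the tangent of half this angle, whatever the lens; pixels are square), "cx", "cy" (the principal point, pixels), "camera_from_world" (4x4, takes a point from world to camera coordinates). Camera axes: x right, y up, looking along -z (the intrinsics and any distortion apply to the point x, -y, -z); pixel columns grow to the right and rows downward; lengths in m; the calibration is good to about 2 mm. A picture is of the moment at which its call begins. There is no depth.
- sign_off(): hands the job in; it is judged then, once.
Trained networks look in a picture, given as the dict that the camera call returned (one of the last four; its "shot" number tells which), for a name from the list of things; names that differ only in an ending like _2 or _b are one class to them, and where a whole thing is asked for, a point or a joint stands for the part that bears it (a point fixed in the world has none). Each returns a list of dicts, best first, with "confidence" (0 to 1); they miss things now and then, are a little off and sometimes report something else, mostly with a low value. They report only what shows in the picture. A call takes as long as a camera call.
- finder.regions_of(picture, thing): "region" (384x512 bool, what is visible of it) and "box" ([left, top, right, bottom] in pixels, round what is visible of it).
The state is a dict: "clock": time; "joints": joint angles; "joint_vel": joint speeds; "tau": joint torques, N m; "tcp_pos": TCP position; "orientation": TCP orientation; "force": force on the tool from outside, world axes, zero at the start; "ft_torque": the same for the moment, N m; "opening": opening from 0.0 (shut) to 1.0 (fully open); "gripper_force": force on a finger pad.
Only numpy, scipy, OpenCV 4.12 (cv2) and the standard library are available. Lean on these libraries where they do the work, as an engineer would, in place of code of your own. Each camera call takes 0.05 s, during which the arm holds its last target. There are 200 camera calls.

TASK

Put the hard glasses case away in the low walnut cabinet: swing the door wide open by its handle, lift the case out of its holder, set it down flat on the tray in front of the opening, pointing in, and let go of it. Then take hold of it again by an end, slide it all the way into the cabinet and swing the door fully shut. Do not let go of the case in the air, and leave the remote, tumbler, dish and keyring where they are.

Things in the scene. Friction and masses are not known exactly. Their poses are not given: they have to be found in the camera images.
- cabinet: fixed low walnut cabinet on the tray, 200 deep (x) x 190 wide (y) x 66 high, no bottom board. Origin: centre of its underside. Its x axis points inward, from the door to the back; its open front is at x = -100. Walls and top 10 thick: opening 170 wide (y -85 to +85), 56 high under the top, room 190 deep. The top stops 50 short of the front (it covers x -50 to +100), leaving a gap for fingers.
- door (a joint): angle of the cabinet's door (rad): 0 shut, grows as its free edge swings out towards -x of the cabinet, stop at 1.9. Vertical hinge at the left edge (+y of the cabinet), so the open door stands to the left of the opening. Panel 186 wide, 58 high (from 6 to 64 above the tray), 12 thick. It stays where it is left; light friction (about 0.05 N m), no latch.
- door_handle (a point): middle of the door's handle: a round upright steel bar, 10 in diameter, 46 long (16 to 62 above the tray), on two thin stand-offs; can be pinched from above. Its axis is 160 from the hinge axis along the panel, 34 off the panel's outer face (40 off its middle plane, which holds the hinge axis). Axes turn with the door; shut, they are the cabinet's: y along the panel to the hinge, x inward.
- door_hinge (a point): point on the door's hinge axis, at the height of the handle's middle; 7 in front of the cabinet's front (x = -107, y = +93 of the cabinet). Axes as those of door_handle.
- case_mid (a point): centre of the shut hard glasses case, a black box with rounded edges, 155 long (its x) x 56 wide (its y) x 36 high, about 150 g. Its z axis points up. At first it lies in the holder; flat on the tray its centre is 18 above the tray.
- case_end_a (a point): centre of the case's end face at its +x end, 77.5 from its middle, 18 above its underside. Either end may go in first.
- case_end_b (a point): centre of the case's end face at its -x end, 77.5 from its middle, 18 above its underside.
- holder: fixed pale wooden holder, 184 (x) x 80 (y), floor 4 thick, walls 8 thick and 34 high above the tray, pocket 168 x 64. The case lies along its x axis. Each long wall has a gap of 64 in the middle, so that fingers can reach the case's sides only there. Origin: centre of its underside.
- remote: bystander: grey TV remote, 45 x 165 x 18, lying on top of the cabinet. Origin: centre of its underside.
- tumbler: bystander: empty glass tumbler, 76 in diameter, 95 high. Origin: centre of its underside.
- dish: bystander: white ceramic dish, 110 in diameter, 32 high. Origin: centre of its underside.
- keyring: bystander: steel keyring with two keys lying flat, about 80 long and 4 high. Origin: centre of the ring.

How it is judged:
On the way, in this order (a step that is already met when the one before it is completed fails the run):
1. the door is being swung open by its handle: past 0.6 rad with the fingers on the handle (value of joint door above 0.6 rad and distance between the grasp point and door_handle below 0.045 m and contact force between the fingers and door above 0.3 N), for 0.05 s.
2. the door is wide open (past 1.3 rad) (value of joint door above 1.3 rad), for 0.2 s.
3. the case lies flat on the tray in front of the opening, pointing in, let go (height (world z) of case_mid below 0.021 m and angle between case_mid's own z axis and vertical below 0.1 rad and x of case_mid in the frame of cabinet between -0.34 and -0.05 m and y of case_mid in the frame of cabinet between -0.1 and 0.1 m and angle between the x axis of case_mid and the x axis of cabinet, either way round below 0.5 rad and contact force between the fingers and case below 0.05 N and linear speed of case below 0.02 m/s), for 0.2 s.
4. the case is held again, by an end: the grasp point 35 to 80 mm from its middle and no more than 12 mm above its top (contact force between the fingers and case above 2 N and horizontal distance between the grasp point and case_mid between 0.035 and 0.08 m and height (world z) of the grasp point below 0.048 m), for 0.1 s.
At the end, for the whole second after the job is handed in: The glasses case rests wholly inside the cabinet, on the tray, behind the front, and the door is shut to within 0.06 rad (value of joint door below 0.06 rad and x of each of case_end_a, case_end_b in the frame of cabinet above -0.106 m and x of case_mid in the frame of cabinet below 0.09 m and y of case_mid in the frame of cabinet between -0.085 and 0.085 m and height (world z) of case_mid below 0.03 m and linear speed of case below 0.02 m/s); the robot touches nothing.
It fails at once if the case let go in the air (its centre more than 60 mm above the tray) (height (world z) of case_mid above 0.06 m and contact force between the fingers and case below 0.02 N).
It fails at once if the remote moved by more than 30 mm (distance of remote from where it was at the start of the episode above 0.03 m).
It fails at once if the tumbler moved by more than 30 mm or tipped (distance of tumbler from where it was at the start of the episode above 0.03 m or angle between tumbler's own z axis and vertical above 0.4 rad).
It fails at once if the dish moved by more than 30 mm (distance of dish from where it was at the start of the episode above 0.03 m).
It fails at once if the keyring moved by more than 30 mm (distance of keyring from where it was at the start of the episode above 0.03 m).
It also fails if it takes over 69 s, if anything falls off the work surface, if the arm or the gripper's body presses on something with over 40 N, if the wrist force passes 120 N, or if a joint passes its speed limit or range.

## Working session

There is one attempt and no reset: what is moved stays moved. The work goes in short steps, Python scripts to look and compute and a shell command to move; the robot and the scene stay as the last step left them, time stands still between calls to the robot, and variables do not carry over. Pictures are saved under pics/ and viewed, at most 10 in all, crops included, and the job is handed in when it is done.

```bash
mkdir -p pics
cat > h.py <<'E'
import numpy as np, cv2
from bench import manip, cams, sign_off, finder
def ray(p,u,v):
    f=192/np.tan(np.radians(p["vertical_fov"])/2)
    T=np.array(p["camera_from_world"]);R=T[:3,:3];c=-R.T@T[:3,3]
    d=R.T@np.array([(u-p["cx"])/f,-(v-p["cy"])/f,-1.]);return c,d
def onz(p,u,v,z):
    c,d=ray(p,u,v);return (c+d*(z-c[2])/d[2])[:2]
def proj(p,X):
    f=192/np.tan(np.radians(p["vertical_fov"])/2)
    T=np.array(p["camera_from_world"]);q=T[:3,:3]@np.array(X)+T[:3,3]
    return np.array([p["cx"]+f*q[0]/-q[2],p["cy"]+f*q[1]/q[2]])
def rect(p,mask,z):
    m=mask.astype(np.uint8);c,_=cv2.findContours(m,0,1);c=max(c,key=cv2.contourArea)[:,0]
    P=np.array([onz(p,u,v,z) for u,v in c]);(x,y),(w,h),a=cv2.minAreaRect((P*1000).astype(np.float32))
    return np.round([x,y,w,h,a],1)
E
cat > a.py <<'E'
from h import *
s=manip.read_state();print(s["tcp_pos"],s["orientation"],s["clock"])
ps={n:cams.capture(n) for n in("top","scene")}
cv2.imwrite("pics/ts.png",np.hstack([ps["top"]["image"],ps["scene"]["image"]])[:, :, :] if 0 else cv2.resize(ps["top"]["image"],(800,600)))
cv2.imwrite("pics/sc.png",ps["scene"]["image"])
for n in ps:
  p=ps[n];print(n,p["vertical_fov"],p["cx"],p["cy"],[k for k in p], ray(p,256,192)[0])
  for t,z in [("cabinet",.066),("door",.064),("door_handle",.062),("case_mid",.034),("holder",.034),("remote",.084),("tumbler",.095),("dish",.032),("keyring",.003)]:
    for r in finder.regions_of(p,t)[:2]:
      print(n,t,round(r["confidence"],2),r["box"],rect(p,r["region"],z))
E
python3 a.py
```

```text
[0.15428229 0.63078317 0.23040318] [-3.75733457e-01 -3.11896401e+00  2.72201149e-03] 0.0
top 52.405706086907955 262.2313948380893 185.30849866807358 ['image', 'vertical_fov', 'cx', 'cy', 'camera_from_world', 'shot'] [0.34685396 0.01196993 1.33267693]
top cabinet 0.8 [202.7, 121.6, 265.3, 202.4] [665.1  88.4 193.6 257.5  84.4]
top door 0.86 [206.1, 178.9, 261.5, 197.7] [577.2  98.5 186.5  30.7  83.5]
top door_handle 0.71 [200.9, 178.7, 263.0, 201.6] [567.5  97.7 186.4  52.9  81.6]
top case_mid 0.71 [347.8, 203.9, 378.3, 250.3] [ 446.7 -340.   156.8   65.9    8.3]
top case_mid 0.26 [212.9, 130.2, 259.3, 145.6] [755.1  82.8 171.1  52.9  86.7]
top holder 0.74 [346.9, 198.7, 378.8, 256.6] [ 452.7 -335.1  186.7   85.5    9.2]
top remote 0.88 [212.2, 132.6, 259.8, 144.4] [738.7  80.1 164.1  47.5  85.7]
top tumbler 0.91 [131.2, 159.8, 160.6, 182.9] [624.9 372.1  94.9  74.6  46.9]
top dish 0.78 [324.6, 136.2, 357.7, 167.6] [ 706.1 -278.   103.9  107.2   87.3]
top keyring 0.68 [147.1, 189.1, 159.1, 208.0] [539.8 367.9  45.2  39.9  42.6]
scene 44.363872487765846 257.53831633032496 183.926661738
[... 549 characters left out ...]
 261.9, 142.7] [ 454.  -325.8  171.5   94.2    8.7]
scene holder 0.7 [205.2, 118.3, 265.8, 151.7] [ 463.8 -314.   214.5  125.3    9.8]
scene holder 0.33 [217.2, 121.4, 260.0, 146.7] [ 451.4 -323.2  163.7   95.5   11.5]
scene remote 0.66 [193.7, 196.0, 234.8, 243.7] [746.3  90.3 178.9  52.5  84.8]
scene remote 0.34 [252.4, 187.8, 292.9, 248.0] [612.9 144.4 228.3  61.7  70.6]
scene tumbler 0.67 [305.2, 266.3, 341.0, 317.1] [651.9 411.2 140.4  75.4  56.2]
scene dish 0.86 [158.4, 150.6, 189.9, 175.4] [ 711.8 -266.5  120.   103.1   70.6]
scene dish 0.44 [217.4, 120.0, 260.3, 145.7] [ 450.9 -329.   166.5  101.2   13.8]
scene keyring 0.61 [339.5, 277.5, 369.3, 297.4] [532.3 382.   47.7  68.   40.9]
```

View pics/ts.png

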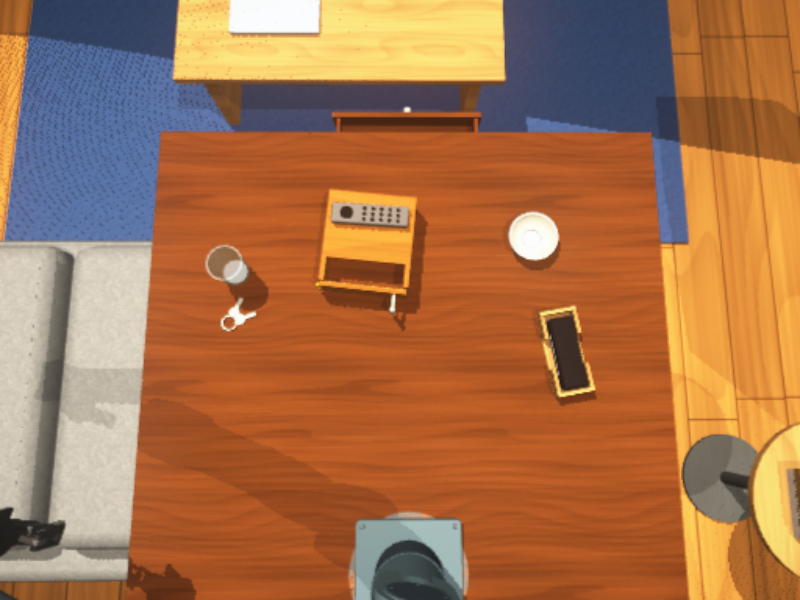

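View pics/sc.png

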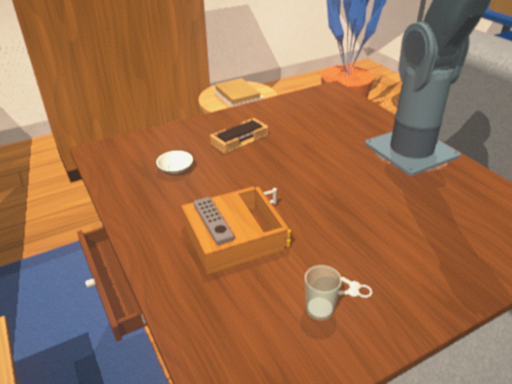

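The top view shows the cabinet with its open front facing the robot (front edge from about (318,288) to (407,293)) and the handle near (393,300). The holder with the case is at about (567,352). The tumbler, keyring and dish are well clear of both. Next I'll fit the poses by silhouette.

```bash
cat >> h.py <<'E'
from scipy.optimize import minimize
def boxpts(x0,x1,y0,y1,z0,z1): return np.array([[x,y,z] for x in(x0,x1) for y in(y0,y1) for z in(z0,z1)])
CAB=[boxpts(-.1,.1,-.095,.095,0,.066),boxpts(-.113,-.101,-.093,.093,.006,.064)]
HOL=[boxpts(-.092,.092,-.04,.04,0,.034)]
def place(P,q):
    c,s=np.cos(q[2]),np.sin(q[2]);return np.c_[c*P[:,0]-s*P[:,1]+q[0],s*P[:,0]+c*P[:,1]+q[1],P[:,2]]
def fit(pms,boxes,q0,S=4):
    def cost(q):
        t=0
        for p,m in pms:
            k=cv2.resize(m.astype(np.uint8),None,fx=S,fy=S,interpolation=0);im=np.zeros_like(k)
            for b in boxes:
                uv=np.array([proj(p,X) for X in place(b,q*np.array([.01,.01,.05]))])
                cv2.fillConvexPoly(im,cv2.convexHull((((uv+.5)*S)).astype(np.int32)),1)
            t+=1-(im&k).sum()/(im|k).sum()
        return t
    sc=np.array([.01,.01,.05]);x0=np.array(q0)/sc
    r=minimize(cost,x0,method="Nelder-Mead",options=dict(initial_simplex=np.vstack([x0]+[x0+d for d in np.eye(3)*1.5]),xatol=.01,fatol=1e-4))
    return r.x*sc,r.fun
E
cat > b.py <<'E'
from h import *
ps={n:cams.capture(n) for n in("top","scene")}
R={n:{t:finder.regions_of(ps[n],t)[0]["region"] for t in("cabinet","holder","door","case_mid","door_handle")} for n in ps}
for nm in(("top",),("scene",),("top","scene")):
    print(nm,"cab",fit([(ps[n],R[n]["cabinet"]|R[n]["door"]) for n in nm],CAB,(.68,.085,-.09)))
    print(nm,"hol",fit([(ps[n],R[n]["holder"]|R[n]["case_mid"]) for n in nm],HOL,(.45,-.337,.17)))
vis=[]
q,_=fit([(ps[n],R[n]["cabinet"]|R[n]["door"]) for n in ps],CAB,(.68,.085,-.09))
h=place(np.array([[-.147,-.067,.062],[-.147,-.067,.016]]),q);print("handle",h)
for n in ps:
    print(n,[proj(ps[n],x).round(1) for x in h]); c=proj(ps[n],h[0]).astype(int)
    im=cv2.resize(ps[n]["image"][c[1]-45:c[1]+45,c[0]-60:c[0]+60].copy(),None,fx=6.5,fy=6.5,interpolation=cv2.INTER_CUBIC)
    for x in h:
        u=(proj(ps[n],x)-c+[60.5,45.5])*6.5;cv2.circle(im,tuple(int(i) for i in u),4,(0,255,0),1)
    vis.append(im[150:450])
cv2.imwrite("pics/h1.png",np.vstack(vis))
E
python3 b.py
```

```text
('top',) cab (array([ 0.69180518,  0.08472076, -0.10777622]), np.float64(0.4071287719356389))
('top',) hol (array([ 0.45239737, -0.3389534 ,  0.18425947]), np.float64(0.07159516867971683))
('scene',) cab (array([0.49740298, 0.07880644, 0.05444347]), np.float64(0.874036603634311))
('scene',) hol (array([ 0.45497703, -0.3375197 ,  0.22940081]), np.float64(0.13124832932371022))
('top', 'scene') cab (array([ 0.69078628,  0.08497332, -0.10993249]), np.float64(1.3129689998339935))
('top', 'scene') hol (array([ 0.45260336, -0.33810484,  0.20722592]), np.float64(0.21291965098220444))
handle [[0.537323   0.03450531 0.062     ]
 [0.537323   0.03450531 0.016     ]]
top [array([250.3, 198.1]), array([250.5, 200.1])]
scene [array([274.8, 188.3]), array([274.6, 201.7])]
```

View pics/h1.png

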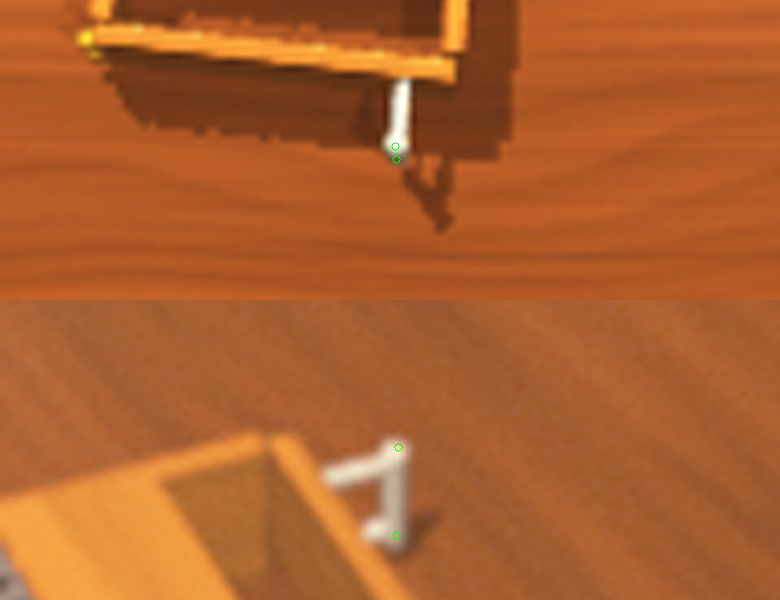

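The projected handle ends land on the bar in both views, so the handle is at (0.537, 0.0345). I'll work out the hinge and the first move.

```bash
cat >> h.py <<'E'
def toolR(s):
    from scipy.spatial.transform import Rotation as Ro
    return Ro.from_rotvec(s["orientation"]).as_matrix()
def goto(target,ydeg=None,s=None):
    """row numbers to put the TCP at target with tool y at world angle ydeg (mod 180)"""
    s=s or manip.read_state();R=toolR(s);d=R.T@(np.array(target)-s["tcp_pos"])/.3
    a=np.degrees(np.arctan2(R[1,1],R[0,1]));y=0 if ydeg is None else -(((ydeg-a+90)%180)-90)
    print("tooly",round(a,1),"row xyz",d.round(4),"yaw",round(y/180,4),"(deg",round(y,1),")")
E
python3 - <<'E'
from h import *
p=cams.capture("top")
a=onz(p,202.6,181.4,.064);b=onz(p,259.5,186.4,.064);print(a,b,np.linalg.norm(a-b),np.arctan2(-(a-b)[0],(a-b)[1]))
for u in(250.3,):print(onz(p,u,198.1,.062))
# cabinet back corners from 800px view
for c in((329,190),(416,198)):print(onz(p,c[0]*.64-.5,c[1]*.64-.5,.066))
s=manip.read_state();print(toolR(s).round(3))
goto([.5365,.0345,.12],84.3)
goto([.5365,.0345,.026],84.3)
E
```

```text
[0.59325589 0.19214162] [0.57612189 0.00407686] 0.18884365463925365 -0.09085610043073462
[0.53741469 0.03444667]
[0.80154886 0.17145791]
[ 0.78340658 -0.01768342]
[[-0.971  0.237 -0.   ]
 [ 0.237  0.971 -0.   ]
 [-0.    -0.    -1.   ]]
tooly 76.3 row xyz [-1.7098 -1.6302  0.371 ] yaw -0.0446 (deg -8.0 )
tooly 76.3 row xyz [-1.7098 -1.6302  0.6843] yaw -0.0446 (deg -8.0 )
```

```bash
python3 -m jog '[{"x":-1,"y":-0.95,"z":0.1,"yaw":0},{"x":-1,"y":-0.95,"z":0.1,"yaw":0},{"x":-1,"y":-0.95,"z":0.1,"yaw":0},{"x":-1,"y":-0.95,"z":0.1,"yaw":0},{"x":-1,"y":-0.95,"z":0.1,"yaw":0},{"x":-1,"y":-0.95,"z":0.1,"yaw":0},{"x":-1,"y":-0.95,"z":0.1,"yaw":0},{"x":-1,"y":-0.95,"z":0.1,"yaw":0},{"x":-1,"y":-0.95,"z":0.1,"yaw":0},{"x":-1,"y":-0.95,"z":0.1,"yaw":0}]' 0
python3 -m jog '[{"x":-0.71,"y":-0.68,"z":0.27,"yaw":-0.045},{"x":-0.71,"y":-0.68,"z":0.27,"yaw":-0.045},{"x":-0.71,"y":-0.68,"z":0.27,"yaw":-0.045},{"x":-0.71,"y":-0.68,"z":0.27,"yaw":-0.045},{"x":-0.71,"y":-0.68,"z":0.27,"yaw":-0.045},{"x":-0.71,"y":-0.68,"z":0.27,"yaw":-0.045},{"x":-0.71,"y":-0.68,"z":0.27,"yaw":-0.045},{"x":-0.71,"y":-0.68,"z":0.27,"yaw":-0.045},{"x":-0.71,"y":-0.68,"z":0.27,"yaw":-0.045},{"x":-0.71,"y":-0.68,"z":0.27,"yaw":-0.045}]' -
python3 - <<'E'
from h import *
p=cams.capture("wrist");im=p["image"].copy()
for x in([.5365,.0345,.062],[.5365,.0345,.016],[.592,.19,.064]):
    u=proj(p,x);print(u.round(1));cv2.circle(im,tuple(int(i) for i in u),3,(0,255,0),1)
cv2.imwrite("pics/w1.png",im);goto([.5365,.0345,.026],84.5)
E
```

```text
clock: 2.9
tcp_pos: [0.3774, 0.2847, 0.2014]
orientation: [-0.372, -3.119, -0.001]
force: [-0.3, 0.4, -0.3]
opening: 1.001
gripper_force: 0.0
clock: 4.15
tcp_pos: [0.5365, 0.0353, 0.1205]
orientation: [0.153, 3.138, 0.0]
force: [-0.5, -0.4, -0.2]
opening: 0.998
gripper_force: 0.0
[257.6 214.4]
[257.5 194.5]
[488.  269.3]
tooly 84.4 row xyz [-1.00e-04 -2.00e-03  3.15e-01] yaw -0.0005 (deg -0.1 )
```

View pics/w1.png

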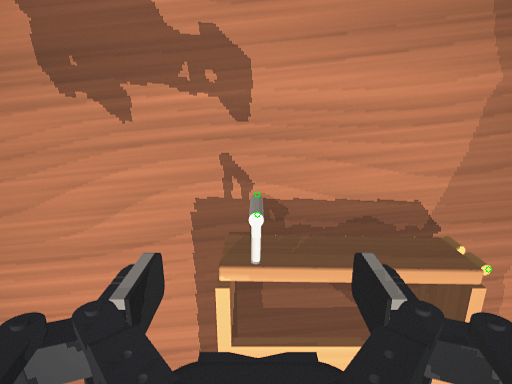

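The wrist view shows the handle's top at (257,218). I predicted (257,214), so it is about 2 mm farther in. I'll go down and pinch it.

```bash
python3 -m jog '[{"x":-0.007,"y":-0.002,"z":0.1,"yaw":0},{"x":-0.007,"y":-0.002,"z":0.2,"yaw":0},{"x":-0.007,"y":-0.002,"z":0.315,"yaw":0},{"x":-0.007,"y":-0.002,"z":0.315,"yaw":0},{"x":-0.007,"y":-0.002,"z":0.315,"yaw":0},{"x":-0.007,"y":-0.002,"z":0.315,"yaw":0},{"x":-0.007,"y":-0.002,"z":0.315,"yaw":0},{"x":-0.007,"y":-0.002,"z":0.315,"yaw":0},{"x":-0.007,"y":-0.002,"z":0.315,"yaw":0},{"x":-0.007,"y":-0.002,"z":0.315,"yaw":0}]' 0
python3 -m jog '[{"x":0,"y":0,"z":0,"yaw":0},{"x":0,"y":0,"z":0,"yaw":0},{"x":0,"y":0,"z":0,"yaw":0},{"x":0,"y":0,"z":0,"yaw":0},{"x":0,"y":0,"z":0,"yaw":0},{"x":0,"y":0,"z":0,"yaw":0},{"x":0,"y":0,"z":0,"yaw":0},{"x":0,"y":0,"z":0,"yaw":0},{"x":0,"y":0,"z":0,"yaw":0},{"x":0,"y":0,"z":0,"yaw":0}]' 255
cat > arc.py <<'E'
from h import *
import sys
def arc(H,yaw0,th0,th1,n):
    s=manip.read_state();R=toolR(s);p0=np.array(s["tcp_pos"])
    for th in np.linspace(th0,th1,n+1)[1:]:
        def hp(t):
            a=yaw0-t;return np.array(H)+[np.cos(a)*-.04-np.sin(a)*-.16,np.sin(a)*-.04+np.cos(a)*-.16]
        d=np.r_[hp(th)-hp(th0),0];r=R.T@d/.3
        print('{"x":%.3f,"y":%.3f,"z":0,"yaw":%.3f}'%(r[0],r[1],np.degrees(th-th0)/180),end=",")
    print()
arc((.594,.190),-.095,*map(float,sys.argv[1:3]),int(sys.argv[3]))
E
python3 arc.py 0 .75 8
```

```text
clock: 5.45
tcp_pos: [0.5386, 0.0337, 0.0258]
orientation: [0.155, 3.138, -0.0]
force: [-0.2, 0.6, 1.1]
opening: 0.998
gripper_force: 0.0
clock: 6.7
tcp_pos: [0.5387, 0.0338, 0.0259]
orientation: [0.154, 3.138, 0.0]
force: [0.2, 1.0, 3.3]
opening: 0.093
gripper_force: 58.4
{"x":0.049,"y":0.015,"z":0,"yaw":0.030},{"x":0.097,"y":0.034,"z":0,"yaw":0.060},{"x":0.143,"y":0.057,"z":0,"yaw":0.090},{"x":0.186,"y":0.085,"z":0,"yaw":0.119},{"x":0.227,"y":0.117,"z":0,"yaw":0.149},{"x":0.264,"y":0.152,"z":0,"yaw":0.179},{"x":0.298,"y":0.191,"z":0,"yaw":0.209},{"x":0.329,"y":0.233,"z":0,"yaw":0.239},
```

```bash
python3 -m jog '[{"x":0.049,"y":0.015,"z":0,"yaw":0.03},{"x":0.097,"y":0.034,"z":0,"yaw":0.06},{"x":0.143,"y":0.057,"z":0,"yaw":0.09},{"x":0.186,"y":0.085,"z":0,"yaw":0.119},{"x":0.227,"y":0.117,"z":0,"yaw":0.149},{"x":0.264,"y":0.152,"z":0,"yaw":0.179},{"x":0.298,"y":0.191,"z":0,"yaw":0.209},{"x":0.329,"y":0.233,"z":0,"yaw":0.239},{"x":0.329,"y":0.233,"z":0,"yaw":0.239},{"x":0.329,"y":0.233,"z":0,"yaw":0.239}]' -
python3 arc.py .75 1.7 10
```

```text
clock: 7.95
tcp_pos: [0.4497, 0.1147, 0.026]
orientation: [1.29, 2.86, 0.005]
force: [6.4, 2.4, -6.3]
opening: 0.101
gripper_force: 59.0
{"x":0.050,"y":0.015,"z":0,"yaw":0.030},{"x":0.098,"y":0.035,"z":0,"yaw":0.060},{"x":0.145,"y":0.059,"z":0,"yaw":0.091},{"x":0.189,"y":0.087,"z":0,"yaw":0.121},{"x":0.229,"y":0.119,"z":0,"yaw":0.151},{"x":0.267,"y":0.156,"z":0,"yaw":0.181},{"x":0.301,"y":0.195,"z":0,"yaw":0.212},{"x":0.331,"y":0.238,"z":0,"yaw":0.242},{"x":0.357,"y":0.283,"z":0,"yaw":0.272},{"x":0.379,"y":0.331,"z":0,"yaw":0.302},
```

```bash
python3 -m jog '[{"x":0.05,"y":0.015,"z":0,"yaw":0.03},{"x":0.098,"y":0.035,"z":0,"yaw":0.06},{"x":0.145,"y":0.059,"z":0,"yaw":0.091},{"x":0.189,"y":0.087,"z":0,"yaw":0.121},{"x":0.229,"y":0.119,"z":0,"yaw":0.151},{"x":0.267,"y":0.156,"z":0,"yaw":0.181},{"x":0.301,"y":0.195,"z":0,"yaw":0.212},{"x":0.331,"y":0.238,"z":0,"yaw":0.242},{"x":0.357,"y":0.283,"z":0,"yaw":0.272},{"x":0.379,"y":0.331,"z":0,"yaw":0.302}]' -
python3 -m jog '[{"x":0,"y":0,"z":0,"yaw":0},{"x":0,"y":0,"z":0,"yaw":0},{"x":0,"y":0,"z":0,"yaw":0},{"x":0,"y":0,"z":0,"yaw":0},{"x":0,"y":0,"z":-0.1,"yaw":0},{"x":0,"y":0,"z":-0.2,"yaw":0},{"x":0,"y":0,"z":-0.35,"yaw":0},{"x":0,"y":0,"z":-0.45,"yaw":0},{"x":0,"y":0,"z":-0.45,"yaw":0},{"x":0,"y":0,"z":-0.45,"yaw":0}]' 0
python3 - <<'E'
from h import *
p=cams.capture("top");im=p["image"]
cv2.imwrite("pics/t2.png",cv2.resize(im[100:280,150:410],None,fx=3,fy=3,interpolation=cv2.INTER_CUBIC))
goto([.4525,-.338,.12],102)
E
```

```text
clock: 9.2
tcp_pos: [0.4503, 0.2629, 0.026]
orientation: [2.459, 1.946, 0.006]
force: [11.4, -5.5, -9.0]
opening: 0.096
gripper_force: 59.3
clock: 10.45
tcp_pos: [0.446, 0.2639, 0.1601]
orientation: [-2.458, -1.955, 0.002]
force: [-0.1, -0.3, -0.0]
opening: 0.999
gripper_force: 0.0
tooly -13.0 row xyz [-1.9489  0.4732  0.1344] yaw 0.3611 (deg 65.0 )
```

View pics/t2.png

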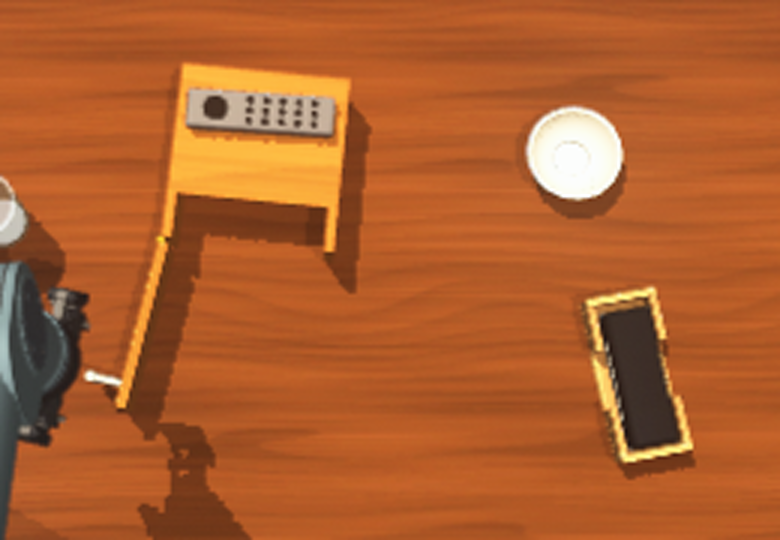

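The door stands wide open and well left of the opening. I'll go to the case.

```bash
python3 -m jog '[{"x":-1,"y":0.24,"z":0,"yaw":0.36},{"x":-1,"y":0.24,"z":0,"yaw":0.36},{"x":-1,"y":0.24,"z":0,"yaw":0.36},{"x":-1,"y":0.24,"z":0,"yaw":0.36},{"x":-1,"y":0.24,"z":0,"yaw":0.36},{"x":-1,"y":0.24,"z":0,"yaw":0.36},{"x":-1,"y":0.24,"z":0,"yaw":0.36},{"x":-1,"y":0.24,"z":0,"yaw":0.36},{"x":-1,"y":0.24,"z":0,"yaw":0.36},{"x":-1,"y":0.24,"z":0,"yaw":0.36}]' -
python3 - <<'E'
from h import *
goto([.4525,-.338,.15],102)
E
```

```text
clock: 11.75
tcp_pos: [0.4493, -0.0439, 0.1608]
orientation: [-3.123, -0.337, -0.0]
force: [-0.0, 0.9, 0.4]
opening: 1.0
gripper_force: 0.0
tooly -77.7 row xyz [-0.1987  0.96    0.0356] yaw 0.0017 (deg 0.3 )
```

```bash
python3 -m jog '[{"x":-0.2,"y":0.96,"z":0.03,"yaw":0},{"x":-0.2,"y":0.96,"z":0.03,"yaw":0},{"x":-0.2,"y":0.96,"z":0.03,"yaw":0},{"x":-0.2,"y":0.96,"z":0.03,"yaw":0},{"x":-0.2,"y":0.96,"z":0.03,"yaw":0},{"x":-0.2,"y":0.96,"z":0.03,"yaw":0},{"x":-0.2,"y":0.96,"z":0.03,"yaw":0},{"x":-0.2,"y":0.96,"z":0.03,"yaw":0},{"x":-0.2,"y":0.96,"z":0.03,"yaw":0},{"x":-0.2,"y":0.96,"z":0.03,"yaw":0}]' -
python3 - <<'E'
from h import *
p=cams.capture("wrist");im=p["image"].copy()
q=[.4525,-.338,.2]
for b in(boxpts(-.092,.092,-.04,.04,.034,.034)[::2],boxpts(-.0775,.0775,-.028,.028,.04,.04)[::2]):
    uv=np.array([proj(p,x) for x in place(b,q)])[[0,1,3,2]].astype(np.int32);cv2.polylines(im,[uv],True,(0,255,0),1)
for r in finder.regions_of(p,"case_mid")[:1]: print(r["confidence"],r["box"],rect(p,r["region"],.04))
for r in finder.regions_of(p,"holder")[:1]: print(r["confidence"],r["box"],rect(p,r["region"],.034))
cv2.imwrite("pics/w2.png",im);s=manip.read_state();print(s["tcp_pos"])
E
```

```text
clock: 13.0
tcp_pos: [0.4517, -0.338, 0.1519]
orientation: [-3.123, -0.335, -0.0]
force: [-0.5, 0.3, -1.1]
opening: 0.998
gripper_force: 0.0
0.97 [225.4, 96.4, 298.6, 279.4] [ 452.1 -341.2  152.2   56.     9.9]
0.94 [213.1, 72.4, 319.1, 287.0] [ 453.7 -340.   183.9   79.8   10.3]
[ 0.45150919 -0.33848568  0.15183945]
```

View pics/w2.png

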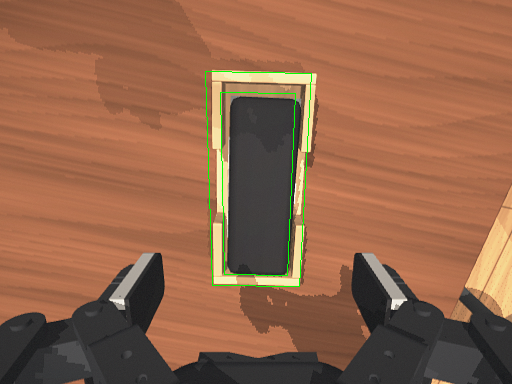

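The networks' outlines have the right sizes (184×80 and 152×56). In the picture the case spans columns 228–300 and rows 97–274. So the case is at (0.452, -0.341) with a yaw of 10°.

Run:
```python
from h import *
goto([.453,-.3407,.012],100.1)
```

```text
tooly -77.8 row xyz [0.0033 0.0083 0.4661] yaw 0.0117 (deg 2.1 )
```

```bash
python3 -m jog '[{"x":0.003,"y":0.008,"z":0.1,"yaw":0.012},{"x":0.003,"y":0.008,"z":0.2,"yaw":0.012},{"x":0.003,"y":0.008,"z":0.3,"yaw":0.012},{"x":0.003,"y":0.008,"z":0.36,"yaw":0.012},{"x":0.003,"y":0.008,"z":0.4,"yaw":0.012},{"x":0.003,"y":0.008,"z":0.44,"yaw":0.012},{"x":0.003,"y":0.008,"z":0.466,"yaw":0.012},{"x":0.003,"y":0.008,"z":0.466,"yaw":0.012},{"x":0.003,"y":0.008,"z":0.466,"yaw":0.012},{"x":0.003,"y":0.008,"z":0.466,"yaw":0.012}]' 0
python3 -m jog '[{"x":0,"y":0,"z":0,"yaw":0},{"x":0,"y":0,"z":0,"yaw":0},{"x":0,"y":0,"z":0,"yaw":0},{"x":0,"y":0,"z":0,"yaw":0},{"x":0,"y":0,"z":0,"yaw":0},{"x":0,"y":0,"z":0,"yaw":0},{"x":0,"y":0,"z":0,"yaw":0},{"x":0,"y":0,"z":0,"yaw":0},{"x":0,"y":0,"z":0,"yaw":0},{"x":0,"y":0,"z":0,"yaw":0}]' 255
```

```text
clock: 14.4
tcp_pos: [0.4531, -0.3411, 0.0124]
orientation: [3.129, 0.274, 0.001]
force: [0.1, 0.1, 0.4]
opening: 0.994
gripper_force: 0.0
clock: 15.65
tcp_pos: [0.453, -0.3412, 0.0125]
orientation: [3.129, 0.274, 0.001]
force: [-1.4, 0.4, 5.7]
opening: 0.646
gripper_force: 64.6
```

```bash
python3 -m jog '[{"x":0,"y":0,"z":-0.05,"yaw":0},{"x":0,"y":0,"z":-0.1,"yaw":0},{"x":0,"y":0,"z":-0.2,"yaw":0},{"x":0,"y":0,"z":-0.27,"yaw":0},{"x":0,"y":0,"z":-0.27,"yaw":0},{"x":0,"y":0,"z":-0.27,"yaw":0},{"x":0,"y":0,"z":-0.27,"yaw":0},{"x":0,"y":0,"z":-0.27,"yaw":0},{"x":0,"y":0,"z":-0.27,"yaw":0},{"x":0,"y":0,"z":-0.27,"yaw":0}]' -
python3 - <<'E'
from h import *
goto([.472,.108,.09],84.6)
E
```

```text
clock: 16.9
tcp_pos: [0.4527, -0.3409, 0.0929]
orientation: [-3.13, -0.274, 0.0]
force: [-0.4, 0.1, -2.1]
opening: 0.644
gripper_force: 64.0
tooly -80.0 row xyz [ 0.3236 -1.4624  0.0096] yaw 0.0856 (deg 15.4 )
```

```bash
python3 -m jog '[{"x":0.016,"y":-0.075,"z":0,"yaw":0},{"x":0.04,"y":-0.18,"z":0,"yaw":0},{"x":0.06,"y":-0.28,"z":0,"yaw":0},{"x":0.085,"y":-0.38,"z":0,"yaw":0},{"x":0.105,"y":-0.48,"z":0,"yaw":0},{"x":0.125,"y":-0.58,"z":0,"yaw":0},{"x":0.15,"y":-0.68,"z":0,"yaw":0},{"x":0.165,"y":-0.75,"z":0,"yaw":0},{"x":0.165,"y":-0.75,"z":0,"yaw":0},{"x":0.165,"y":-0.75,"z":0,"yaw":0}]' -
python3 -m jog '[{"x":0.016,"y":-0.075,"z":0,"yaw":0.01},{"x":0.04,"y":-0.18,"z":0,"yaw":0.02},{"x":0.06,"y":-0.28,"z":0,"yaw":0.04},{"x":0.085,"y":-0.38,"z":0,"yaw":0.05},{"x":0.105,"y":-0.48,"z":0,"yaw":0.06},{"x":0.125,"y":-0.58,"z":0,"yaw":0.07},{"x":0.15,"y":-0.66,"z":0,"yaw":0.086},{"x":0.159,"y":-0.712,"z":0,"yaw":0.086},{"x":0.159,"y":-0.712,"z":0,"yaw":0.086},{"x":0.159,"y":-0.712,"z":0,"yaw":0.086}]' -
python3 - <<'E'
from h import *
goto([.472,.108,.0095],84.6)
E
```

```text
clock: 18.15
tcp_pos: [0.4625, -0.1115, 0.0932]
orientation: [3.129, 0.274, 0.001]
force: [-0.1, -0.5, -2.8]
opening: 0.646
gripper_force: 64.0
clock: 19.4
tcp_pos: [0.4722, 0.1064, 0.0932]
orientation: [3.137, -0.152, 0.0]
force: [-0.7, -1.0, -1.7]
opening: 0.645
gripper_force: 64.1
tooly -95.5 row xyz [-0.0012 -0.0053  0.2788] yaw -0.0008 (deg -0.1 )
```

```bash
python3 -m jog '[{"x":0,"y":-0.005,"z":0.06,"yaw":0},{"x":0,"y":-0.005,"z":0.12,"yaw":0},{"x":0,"y":-0.005,"z":0.18,"yaw":0},{"x":0,"y":-0.005,"z":0.23,"yaw":0},{"x":0,"y":-0.005,"z":0.255,"yaw":0},{"x":0,"y":-0.005,"z":0.27,"yaw":0},{"x":0,"y":-0.005,"z":0.276,"yaw":0},{"x":0,"y":-0.005,"z":0.281,"yaw":0},{"x":0,"y":-0.005,"z":0.281,"yaw":0},{"x":0,"y":-0.005,"z":0.281,"yaw":0}]' -
python3 -m jog '[{"x":0,"y":0,"z":0,"yaw":0},{"x":0,"y":0,"z":0,"yaw":0},{"x":0,"y":0,"z":0,"yaw":0},{"x":0,"y":0,"z":0,"yaw":0},{"x":0,"y":0,"z":0,"yaw":0},{"x":0,"y":0,"z":0,"yaw":0},{"x":0,"y":0,"z":0,"yaw":0},{"x":0,"y":0,"z":0,"yaw":0},{"x":0,"y":0,"z":-0.05,"yaw":0},{"x":0,"y":0,"z":-0.13,"yaw":0}]' 0
python3 - <<'E'
from h import *
p=cams.capture("wrist")
im=p["image"].copy()
for r in finder.regions_of(p,"case_mid")[:1]: print(r["confidence"],r["box"],rect(p,r["region"],.036))
b=boxpts(-.1,.1,-.085,.085,.066,.066)[::2]
for b in (b,boxpts(-.0275-.0485,.0795,-.028,.028,.036,.036)[::2]+[-.22,0,0]):
  uv=np.array([proj(p,x) for x in place(b,(.690,.087,-.095))])[[0,1,3,2]].astype(np.int32);cv2.polylines(im,[uv],True,(0,255,0),1)
cv2.imwrite("pics/w3.png",im)
E
```

```text
clock: 20.65
tcp_pos: [0.4724, 0.1095, 0.0089]
orientation: [-3.138, 0.149, -0.0]
force: [-0.1, -0.3, -1.9]
opening: 0.647
gripper_force: 64.2
clock: 21.9
tcp_pos: [0.472, 0.1092, 0.0486]
orientation: [3.138, -0.15, -0.001]
force: [-0.2, -0.3, 0.4]
opening: 1.001
gripper_force: 0.0
0.73 [201.0, 97.8, 313.4, 360.5] [472.9 108.9  54.8 148.5  84.5]
```

View pics/w3.png

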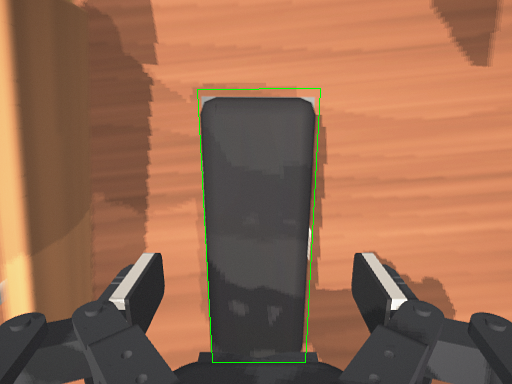

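The case lies flat at (0.4725, 0.109) and is aligned with the opening: in the picture it is centred at column 258, with one end at row 97. Next is the robot-side end.

Run:
```python
from h import *
goto([.4725-.063*.9955,.109+.063*.095,.013],84.6)
p=cams.capture("wrist");print(ray(p,256,192)[0])
```

```text
tooly -95.5 row xyz [-0.2146  0.0023  0.1228] yaw -0.0004 (deg -0.1 )
[0.547773   0.10145524 0.1932288 ]
```

```bash
python3 -m jog '[{"x":-0.1,"y":0.002,"z":0,"yaw":0},{"x":-0.215,"y":0.002,"z":0,"yaw":0},{"x":-0.215,"y":0.002,"z":0,"yaw":0},{"x":-0.215,"y":0.002,"z":0.04,"yaw":0},{"x":-0.215,"y":0.002,"z":0.08,"yaw":0},{"x":-0.215,"y":0.002,"z":0.123,"yaw":0},{"x":-0.215,"y":0.002,"z":0.123,"yaw":0},{"x":-0.215,"y":0.002,"z":0.123,"yaw":0},{"x":-0.215,"y":0.002,"z":0.123,"yaw":0},{"x":-0.215,"y":0.002,"z":0.123,"yaw":0}]' 0
python3 -m jog '[{"x":0,"y":0,"z":0,"yaw":0},{"x":0,"y":0,"z":0,"yaw":0},{"x":0,"y":0,"z":0,"yaw":0},{"x":0,"y":0,"z":0,"yaw":0},{"x":0,"y":0,"z":0,"yaw":0},{"x":0,"y":0,"z":0,"yaw":0},{"x":0,"y":0,"z":0,"yaw":0},{"x":0,"y":0,"z":0,"yaw":0},{"x":0,"y":0,"z":0,"yaw":0},{"x":0,"y":0,"z":0,"yaw":0}]' 255
python3 - <<'E'
from h import *
goto([.690-.071*.9955,.087+.071*.095,.013],84.6)
E
```

```text
clock: 23.3
tcp_pos: [0.4082, 0.1151, 0.011]
orientation: [-3.138, 0.149, -0.001]
force: [-0.6, 0.2, -0.8]
opening: 1.001
gripper_force: 0.0
clock: 24.55
tcp_pos: [0.4081, 0.1152, 0.0112]
orientation: [-3.137, 0.149, -0.0]
force: [-1.8, 0.5, 8.5]
opening: 0.642
gripper_force: 62.9
tooly -95.4 row xyz [ 0.7077  0.0044 -0.0059] yaw -0.0002 (deg -0.0 )
```

```bash
python3 -m jog '[{"x":0.05,"y":0,"z":0,"yaw":0},{"x":0.13,"y":0,"z":0,"yaw":0},{"x":0.21,"y":0.001,"z":0,"yaw":0},{"x":0.29,"y":0.002,"z":0,"yaw":0},{"x":0.37,"y":0.002,"z":0,"yaw":0},{"x":0.45,"y":0.003,"z":0,"yaw":0},{"x":0.53,"y":0.003,"z":0,"yaw":0},{"x":0.6,"y":0.004,"z":0,"yaw":0},{"x":0.66,"y":0.004,"z":0,"yaw":0},{"x":0.7,"y":0.004,"z":0,"yaw":0}]' -
python3 - <<'E'
from h import *
p=cams.capture("top");im=p["image"]
for r in finder.regions_of(p,"case_mid")[:2]: print(r["confidence"],r["box"],rect(p,r["region"],.036))
cv2.imwrite("pics/t3.png",cv2.resize(im[110:240,170:300],None,fx=4,fy=4,interpolation=cv2.INTER_CUBIC))
goto([.690-.071*.9955,.087+.071*.095,.013],84.6)
E
```

```text
clock: 25.8
tcp_pos: [0.6168, 0.0939, 0.0105]
orientation: [-3.138, 0.149, 0.002]
force: [-2.6, 0.1, 2.3]
opening: 0.64
gripper_force: 64.2
tooly -95.5 row xyz [ 0.0048 -0.001  -0.0078] yaw -0.0003 (deg -0.1 )
```

View pics/t3.png

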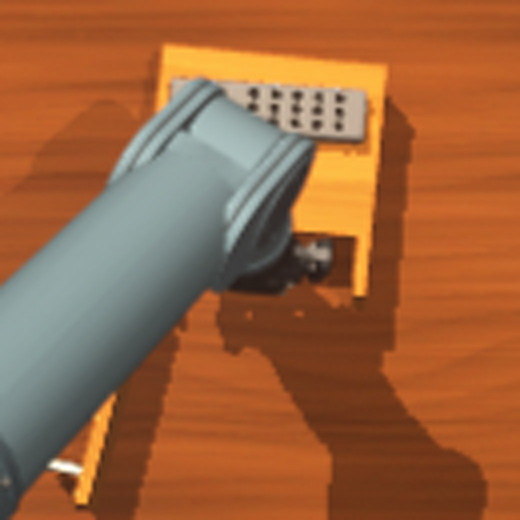

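The gripper stands in the gap in the cabinet's top, ahead of the remote, and the case is in by the right amount. I'll release and lift.

```bash
python3 -m jog '[{"x":0,"y":0,"z":0,"yaw":0},{"x":0,"y":0,"z":0,"yaw":0},{"x":0,"y":0,"z":0,"yaw":0},{"x":0,"y":0,"z":0,"yaw":0},{"x":0,"y":0,"z":0,"yaw":0},{"x":0,"y":0,"z":0,"yaw":0},{"x":0,"y":0,"z":-0.08,"yaw":0},{"x":0,"y":0,"z":-0.2,"yaw":0},{"x":0,"y":0,"z":-0.36,"yaw":0},{"x":0,"y":0,"z":-0.46,"yaw":0}]' 0
python3 - <<'E'
from h import *
goto([.4503,.2629,.145],-13)
E
```

```text
clock: 27.15
tcp_pos: [0.618, 0.0932, 0.1528]
orientation: [-3.138, 0.151, -0.005]
force: [1.1, -0.1, -1.1]
opening: 1.004
gripper_force: 0.0
tooly -95.5 row xyz [-0.6107 -0.5093  0.0243] yaw -0.4584 (deg -82.5 )
```

```bash
python3 -m jog '[{"x":-0.1,"y":-0.08,"z":0,"yaw":-0.05},{"x":-0.2,"y":-0.16,"z":0,"yaw":-0.1},{"x":-0.3,"y":-0.25,"z":0,"yaw":-0.15},{"x":-0.4,"y":-0.33,"z":0,"yaw":-0.2},{"x":-0.5,"y":-0.42,"z":0,"yaw":-0.25},{"x":-0.61,"y":-0.509,"z":0,"yaw":-0.3},{"x":-0.61,"y":-0.509,"z":0.02,"yaw":-0.35},{"x":-0.61,"y":-0.509,"z":0.02,"yaw":-0.4},{"x":-0.61,"y":-0.509,"z":0.02,"yaw":-0.458},{"x":-0.61,"y":-0.509,"z":0.02,"yaw":-0.458}]' -
python3 - <<'E'
from h import *
p=cams.capture("wrist");im=p["image"].copy()
for r in finder.regions_of(p,"door_handle")[:1]: print(r["confidence"],r["box"])
for x in([.4503,.2629,.062],[.4503,.2629,.016]):
    u=proj(p,x);print(u);cv2.circle(im,tuple(int(i) for i in u),3,(0,255,0),1)
cv2.imwrite("pics/w4.png",im);goto([.4503,.2629,.026],-13)
E
```

```text
clock: 28.4
tcp_pos: [0.4499, 0.2629, 0.1442]
orientation: [-2.461, -1.952, -0.003]
force: [-0.1, -0.5, 0.2]
opening: 1.0
gripper_force: 0.0
0.64 [224.4, 182.4, 472.7, 260.6]
[257.5479838  202.99529741]
[257.51018536 186.58496064]
tooly -13.3 row xyz [-0.0004  0.0019  0.392 ] yaw -0.0015 (deg -0.3 )
```

View pics/w4.png

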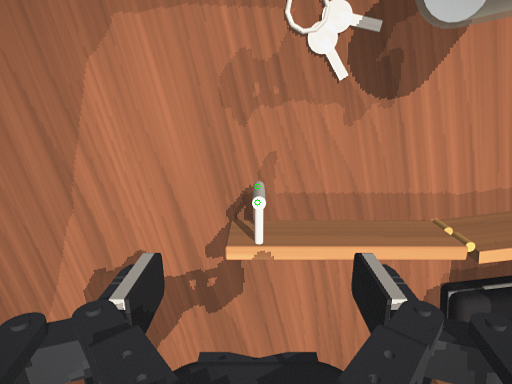

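The wrist view shows the handle at (257,203), exactly where predicted, and the case's end inside the front at (478,290). I'll pinch the handle and swing the door shut.

```bash
python3 -m jog '[{"x":0,"y":0.002,"z":0.1,"yaw":0},{"x":0,"y":0.002,"z":0.2,"yaw":0},{"x":0,"y":0.002,"z":0.3,"yaw":0},{"x":0,"y":0.002,"z":0.36,"yaw":0},{"x":0,"y":0.002,"z":0.39,"yaw":0},{"x":0,"y":0.002,"z":0.39,"yaw":0},{"x":0,"y":0.002,"z":0.39,"yaw":0},{"x":0,"y":0.002,"z":0.39,"yaw":0},{"x":0,"y":0.002,"z":0.39,"yaw":0},{"x":0,"y":0.002,"z":0.39,"yaw":0}]' 0
python3 -m jog '[{"x":0,"y":0,"z":0,"yaw":0},{"x":0,"y":0,"z":0,"yaw":0},{"x":0,"y":0,"z":0,"yaw":0},{"x":0,"y":0,"z":0,"yaw":0},{"x":0,"y":0,"z":0,"yaw":0},{"x":0,"y":0,"z":0,"yaw":0},{"x":0,"y":0,"z":0,"yaw":0},{"x":0,"y":0,"z":0,"yaw":0},{"x":0,"y":0,"z":0,"yaw":0},{"x":0,"y":0,"z":0,"yaw":0}]' 255
python3 arc.py 1.7 .8 10
```

```text
clock: 29.75
tcp_pos: [0.45, 0.2632, 0.026]
orientation: [-2.459, -1.955, -0.001]
force: [-0.4, -0.4, 0.3]
opening: 1.002
gripper_force: 0.0
clock: 31.0
tcp_pos: [0.4507, 0.2628, 0.0259]
orientation: [2.459, 1.954, 0.002]
force: [5.2, -2.8, -0.8]
opening: 0.096
gripper_force: 58.4
{"x":-0.049,"y":-0.010,"z":0,"yaw":-0.029},{"x":-0.098,"y":-0.015,"z":0,"yaw":-0.057},{"x":-0.147,"y":-0.016,"z":0,"yaw":-0.086},{"x":-0.196,"y":-0.012,"z":0,"yaw":-0.115},{"x":-0.245,"y":-0.004,"z":0,"yaw":-0.143},{"x":-0.293,"y":0.008,"z":0,"yaw":-0.172},{"x":-0.340,"y":0.025,"z":0,"yaw":-0.201},{"x":-0.385,"y":0.046,"z":0,"yaw":-0.229},{"x":-0.427,"y":0.071,"z":0,"yaw":-0.258},{"x":-0.468,"y":0.099,"z":0,"yaw":-0.286},
```

```bash
python3 -m jog '[{"x":-0.049,"y":-0.01,"z":0,"yaw":-0.029},{"x":-0.098,"y":-0.015,"z":0,"yaw":-0.057},{"x":-0.147,"y":-0.016,"z":0,"yaw":-0.086},{"x":-0.196,"y":-0.012,"z":0,"yaw":-0.115},{"x":-0.245,"y":-0.004,"z":0,"yaw":-0.143},{"x":-0.293,"y":0.008,"z":0,"yaw":-0.172},{"x":-0.34,"y":0.025,"z":0,"yaw":-0.201},{"x":-0.385,"y":0.046,"z":0,"yaw":-0.229},{"x":-0.427,"y":0.071,"z":0,"yaw":-0.258},{"x":-0.468,"y":0.099,"z":0,"yaw":-0.286}]' -
python3 arc.py .8 0 9
```

```text
clock: 32.25
tcp_pos: [0.4476, 0.1203, 0.026]
orientation: [-1.36, -2.831, -0.002]
force: [3.3, 1.2, -3.7]
opening: 0.101
gripper_force: 58.8
{"x":-0.048,"y":-0.010,"z":0,"yaw":-0.028},{"x":-0.096,"y":-0.015,"z":0,"yaw":-0.057},{"x":-0.145,"y":-0.016,"z":0,"yaw":-0.085},{"x":-0.194,"y":-0.013,"z":0,"yaw":-0.113},{"x":-0.242,"y":-0.005,"z":0,"yaw":-0.141},{"x":-0.290,"y":0.007,"z":0,"yaw":-0.170},{"x":-0.336,"y":0.023,"z":0,"yaw":-0.198},{"x":-0.380,"y":0.043,"z":0,"yaw":-0.226},{"x":-0.423,"y":0.066,"z":0,"yaw":-0.255},
```

```bash
python3 -m jog '[{"x":-0.048,"y":-0.01,"z":0,"yaw":-0.028},{"x":-0.096,"y":-0.015,"z":0,"yaw":-0.057},{"x":-0.145,"y":-0.016,"z":0,"yaw":-0.085},{"x":-0.194,"y":-0.013,"z":0,"yaw":-0.113},{"x":-0.242,"y":-0.005,"z":0,"yaw":-0.141},{"x":-0.29,"y":0.007,"z":0,"yaw":-0.17},{"x":-0.336,"y":0.023,"z":0,"yaw":-0.198},{"x":-0.38,"y":0.043,"z":0,"yaw":-0.226},{"x":-0.423,"y":0.066,"z":0,"yaw":-0.255},{"x":-0.423,"y":0.066,"z":0,"yaw":-0.255}]' -
python3 - <<'E'
from h import *
goto([.5387,.0338,.026],84.5)
E
```

```text
clock: 33.5
tcp_pos: [0.542, 0.0332, 0.0259]
orientation: [-0.156, -3.138, -0.002]
force: [1.1, 1.6, 2.7]
opening: 0.101
gripper_force: 59.9
tooly 84.3 row xyz [ 0.011   0.0008 -0.0002] yaw -0.001 (deg -0.2 )
```

```bash
python3 -m jog '[{"x":-0.007,"y":0,"z":0,"yaw":0},{"x":-0.014,"y":0,"z":0,"yaw":0},{"x":-0.014,"y":0,"z":0,"yaw":0},{"x":-0.014,"y":0,"z":0,"yaw":0},{"x":-0.014,"y":0,"z":0,"yaw":0},{"x":-0.014,"y":0,"z":0,"yaw":0},{"x":-0.014,"y":0,"z":0,"yaw":0},{"x":-0.014,"y":0,"z":0,"yaw":0},{"x":-0.014,"y":0,"z":0,"yaw":0},{"x":-0.014,"y":0,"z":0,"yaw":0}]' -
```

```text
clock: 34.75
tcp_pos: [0.543, 0.0327, 0.0258]
orientation: [-0.155, -3.133, 0.0]
force: [-6.9, 0.9, 11.3]
opening: 0.098
gripper_force: 61.0
```

The door is pressing against its stop: the force in x is -6.9 N and it moved only 1 mm. I'll release, lift and check.

```bash
python3 -m jog '[{"x":0,"y":0,"z":0,"yaw":0},{"x":0,"y":0,"z":0,"yaw":0},{"x":0,"y":0,"z":0,"yaw":0},{"x":0,"y":0,"z":0,"yaw":0},{"x":0,"y":0,"z":0,"yaw":0},{"x":0,"y":0,"z":-0.08,"yaw":0},{"x":0,"y":0,"z":-0.2,"yaw":0},{"x":0,"y":0,"z":-0.35,"yaw":0},{"x":0,"y":0,"z":-0.5,"yaw":0},{"x":0,"y":0,"z":-0.6,"yaw":0}]' 0
python3 -m jog '[{"x":0.2,"y":0,"z":0,"yaw":0},{"x":0.4,"y":0,"z":0,"yaw":0},{"x":0.4,"y":-0.2,"z":0,"yaw":0},{"x":0.4,"y":-0.4,"z":0,"yaw":0},{"x":0.4,"y":-0.6,"z":0,"yaw":0},{"x":0.4,"y":-0.8,"z":0,"yaw":0},{"x":0.4,"y":-0.95,"z":0,"yaw":0},{"x":0.4,"y":-0.95,"z":0,"yaw":0},{"x":0.4,"y":-0.95,"z":0,"yaw":0},{"x":0.4,"y":-0.95,"z":0,"yaw":0}]' -
python3 - <<'E'
from h import *
im=np.hstack([cv2.resize(cams.capture("top")["image"][110:240,170:300],(400,400),interpolation=2),cv2.resize(cams.capture("scene")["image"][160:290,170:300],(400,400),interpolation=2)])
cv2.imwrite("pics/f.png",im)
E
```

```text
clock: 36.0
tcp_pos: [0.5464, 0.0321, 0.2081]
orientation: [0.155, 3.136, 0.001]
force: [0.0, -0.3, -0.6]
opening: 0.995
gripper_force: 0.0
clock: 37.25
tcp_pos: [0.3987, -0.2382, 0.2057]
orientation: [-0.151, -3.138, -0.001]
force: [-0.3, 0.8, 1.2]
opening: 0.998
gripper_force: 0.0
```

View pics/f.png

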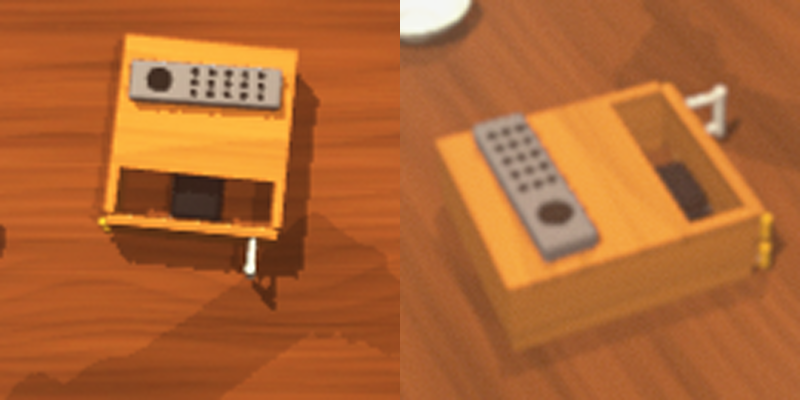

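The door is flush shut, the case is inside behind the front at about (198,197) in the left view, and the remote hasn't moved.

```bash
python3 -c "
from h import *
print(sign_off())"
```

```text
the job is handed in; nothing more can be done
None
```

The glasses case is inside the cabinet, the door is shut and the job is handed in at about 37 s on the robot's clock; the final pictures show the case behind the front and the remote in place, but no verdict came back.

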